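# Register a concrete specimen on the imaging stage

## Task

Push the grey concrete slab across the black imaging stage into the corner of the two aluminium rails, so that it lies flush against both, and push the orange sliding jaw up against the slab's free side so that it is held in place. Only push with the fingers: do not lift or tip the slab, and leave everything else where it stands.

Things in the scene. Friction and masses are not known exactly. Their poses are not given: they have to be found in the camera images.
- stage: Fixed imaging stage: matt black plate, x -140 to +135, y -185 to +185 mm, top at z +10 mm; origin at bench height. x points away from the robot, y to its left, turned by its yaw (up to 0.3 rad). Aluminium rails, 20 mm thick, tops at z +32 mm: the far rail (along y) has its inner face at x +100 mm, the left rail (along x) at y +150 mm; the inner faces meet in the corner.
- slab_center (a point): Centre (half-way up) of the grey concrete slab: 92 mm along its own x, 105 mm along its y, 25 mm high, 0.4 to 0.75 kg, loose on the stage plate, its axes within 0.3 rad of the stage axes at the start. It belongs with a 105 mm side against the far rail and a 92 mm side against the left rail.
- jaw (a joint): Travel (m) of the orange jaw along the far rail: 0 is fully open (right), growing towards the left rail (stage +y), 0.22 at most. It runs stiffly (about 2.5 N) and stays where it is left. Its clamping face is at stage y = -0.130 + value, so it meets the slab, when that is flush in the corner, at 0.175.
- jaw_back (a point): Middle of the jaw's rear face (towards stage -y), to be pushed towards stage +y. The jaw is an upright orange bar on the plate: stage x 40 to 100 mm, 16 mm thick along y, top 27.5 mm above the plate; this point is at stage x 65 mm. Its carriage on the far rail (stage x 102 to 131 mm, top 47 mm above the bench) reaches 7 mm further back than this face.
- redslab_center (a point): Centre of a small red stone slab 60 x 90 x 20 mm lying on the bench to the left: leave it alone.
- vial: Small glass vial with a white cap, 24 mm diameter, 42 mm high, standing on the right near part of the stage plate: leave it alone. Origin at its underside.
- weight: Brass weight with a knob, 28 mm diameter, 31 mm high, on the right part of the stage plate: leave it alone. Origin at its underside.
- objective: Steel microscope objective, 32 mm diameter, 44 mm high, standing on the bench to the right: leave it alone. Origin at its underside.
- dish: Shallow glass dish, 90 mm diameter, 16 mm high, on the bench to the left: leave it alone. Origin at its underside.
- jar: Sample jar with a blue cap, 56 mm diameter, 75 mm high, on the bench to the left: leave it alone. Origin at its underside.
- driver: Screwdriver, 160 mm long, lying on the bench to the right: leave it alone.
Things that resemble listed ones, but are neither listed nor needed, are in the scene too. There is more than one size of the part that bears slab_center; the job needs the largest.

How it is judged:
By the outcome, as a careful person would: the job done as asked, in the order asked, and still so for the second after the job is handed in, with the robot touching nothing.
It also fails if it takes over 58 s, if anything falls off the work surface, if the arm or the gripper's body presses on something with over 40 N, if the wrist force passes 120 N, or if a joint passes its speed limit or range.

## Robot

A 6-joint arm with a two-finger parallel gripper is mounted at the origin on the work surface. World frame = base frame: x ahead of the robot, y to its left, z up, the work surface at z = 0. Lengths are in mm, angles in rad, forces in N, time in s.
With the tool pointing down it reaches from about 275 to 825 mm from the base axis. Payload 5.2 kg.
Tool frame: the origin (TCP) lies midway between the tips of the shut fingers; the grasp point (between the pads) lies 19 mm behind it; z points along the fingers, y is the direction in which the jaws open and shut (so a half turn about z gives the same grasp; the last joint's range is limited). The gripper opens to 93 mm and grips with 3 to 60 N. Pads are 15 mm wide; open, the fingers measure 128 mm over their backs; the gripper's body (75 mm by 188 mm) begins 65 mm behind the grasp point.
Start: joints at [-1.324, 0.259, 1.535, -0, 1.348, -0.203], TCP at [239.152, -495.289, 218.653] pointing down, gripper open.
Joint ranges: [-3.14, 3.14], [-0.91, 2.08], [0.19, 2.58], [-1.22, 4.36], [0.22, 2.71], [-3.12, 3.12]. Speed limits (rad/s): [2.57, 2.57, 3.14, 3.14, 3.14, 3.14].

## Interface

Orientations are given as [roll, pitch, yaw] about the fixed x, y, z axes, in that order (R = Rz(yaw) Ry(pitch) Rx(roll)).
In Python, from station import bot gives the robot as it stands.
- The arm moves only by the tool send_rows, never from a script. Its argument "series" is a list of rows, each an object of numbers: "tx", "ty", "tz": the shift along the world's x, y, z in m; "wx", "wy", "wz": the turn, a rotation vector about the world's x, y, z in rad. A call has 1 to 20 rows; each row shifts and turns the pose as measured when the row begins; what a row does not reach is not made up. A row lasts 1/8 s, in which the tool goes at most 62.5 mm and 10.7 degrees, less where a joint would pass 70% of its speed; a pose out of reach is approached as far as the arm can. A call with a gripper value outside its range is refused whole. "fingers" is the opening in per cent of the stroke, from 0 (shut) to 100 (fully open), set as the call begins (left out, the last holds). The fingers move at their own pace and stop on an object; "force" is the grip in N (left out, the last holds). Time passes only in rows, so rows that do not move let the fingers close. It gives the time, the measured TCP pose, the force and the opening at its end, in the units of the state.
- bot.observe(): the state, without advancing time (a new reading comes with each control period).
- bot.grab_frame(name): name is "scene" or "side" or "wrist"; returns a dict with "frame" (384x512x3 uint8, red, green, blue), "fx", "fy", "cx", "cy" (pixels), "world_from_camera" (4x4, takes a point from camera to world coordinates); the wrist camera has in their place "T_tool_cam" (4x4, takes a point from camera to tool coordinates, whose origin is the TCP and whose axes are the flange's). Camera axes: x right, y up, looking along -z (the intrinsics and any distortion apply to the point x, -y, -z); pixel columns grow to the right and rows downward; lengths in mm; the calibration is good to about 2 mm. A picture is of the moment at which its call begins: read the wrist's pose just before it. There is no depth.
- bot.hand_in(): hands the job in, once; it reports no verdict.
The state is a dict: "t": time; "joint_positions": joint angles; "qd": joint speeds; "effort": joint torques, N m; "position": TCP position; "orientation": TCP orientation; "wrist_force": force on the tool from outside, world axes, zero at the start; "wrist_torque": the same for the moment, N m; "gripper_width": finger opening in mm.
Only numpy, scipy, OpenCV 4.12 (cv2) and the standard library are available. Lean on these libraries where they do the work, as an engineer would, in place of code of your own. Each camera call takes 0.05 s, during which the arm holds its last target. There are 200 camera calls.

## Working session

There is one attempt and no reset: what is moved stays moved. The work goes in short steps, Python scripts to look and compute and a tool call to move; the robot and the scene stay as the last step left them, time stands still between calls to the robot, and variables do not carry over. Pictures are saved under pics/ and viewed, about 8 in all and at most 12, crops included, and the job is handed in when it is done.

Besides the shell and the picture viewer there is one more tool, called after "Call:" by a JSON object that holds its "api" and its "payload". send_rows: Moves the arm, as the interface text tells. Its arguments: {"type":"object","properties":{"series":{"type":"array","items":{"type":"object","properties":{"tx":{"type":"number"},"ty":{"type":"number"},"tz":{"type":"number"},"wx":{"type":"number"},"wy":{"type":"number"},"wz":{"type":"number"}}}},"fingers":{"type":"number"},"force":{"type":"number"}},"required":["series"]}

```bash
mkdir -p pics; ls; python3 - <<'E'
from station import bot
import cv2,numpy as np
print(bot.observe())
for n in("scene","side"):
    f=bot.grab_frame(n); cv2.imwrite(f"pics/{n}0.png",f["frame"][:,:,::-1]); 
    print(n,{k:(np.round(v,3).tolist() if k!="frame" else 0) for k,v in f.items()})
a=[cv2.imread(f"pics/{n}0.png") for n in("scene","side")]
cv2.imwrite("pics/s.png",cv2.resize(a[0],(800,600),interpolation=cv2.INTER_CUBIC))
cv2.imwrite("pics/d.png",cv2.resize(a[1],(800,600),interpolation=cv2.INTER_CUBIC))
E
```

```text
pics
{'t': 0.0, 'joint_positions': array([-1.32378277e+00,  2.59330057e-01,  1.53604721e+00, -4.40071397e-05,
        1.34798320e+00, -2.02765325e-01]), 'qd': array([ 0.00089999, -0.00113916, -0.00056701,  0.00078031, -0.00135087,
       -0.00039797]), 'effort': array([-6.31422790e-04, -4.37309754e+01, -2.83999604e+01,  7.20458245e-02,
        4.14372585e-02, -1.32066884e-04]), 'position': array([ 239.01343501, -494.76407745,  217.83906047]), 'orientation': array([-3.13985242e+00, -3.13977164e-04,  4.49788367e-01]), 'wrist_force': array([ 0.83047951, -0.59997583, -0.16896075]), 'wrist_torque': array([ 0.02826547, -0.0423484 , -0.01804391]), 'gripper_width': 93.11311479450667}
scene {'frame': 0, 'fx': 400.197, 'fy': 400.197, 'cx': 252.346, 'cy': 188.365, 'world_from_camera': [[0.641, -0.62, 0.452, 957.635], [0.768, 0.506, -0.394, -404.219], [0.015, 0.6, 0.8, 892.519], [0.0, 0.0, 0.0, 1.0]]}
side {'frame': 0, 'fx': 357.621, 'fy': 357.621, 'cx': 252.349, 'cy': 191.832, 'world_from_camera': [[-0.978, 0.15, -0.145, 343.088], [-0.208, -0.636, 0.743, 720.236], [0.019, 0.757, 0.653, 673.413], [0.0, 0.0, 0.0, 1.0]]}
```

View pics/s.png

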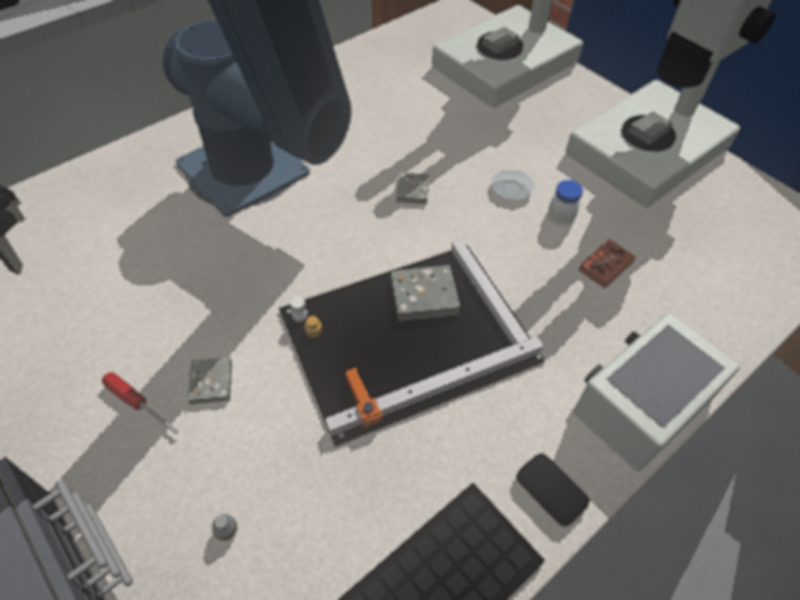

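View pics/d.png

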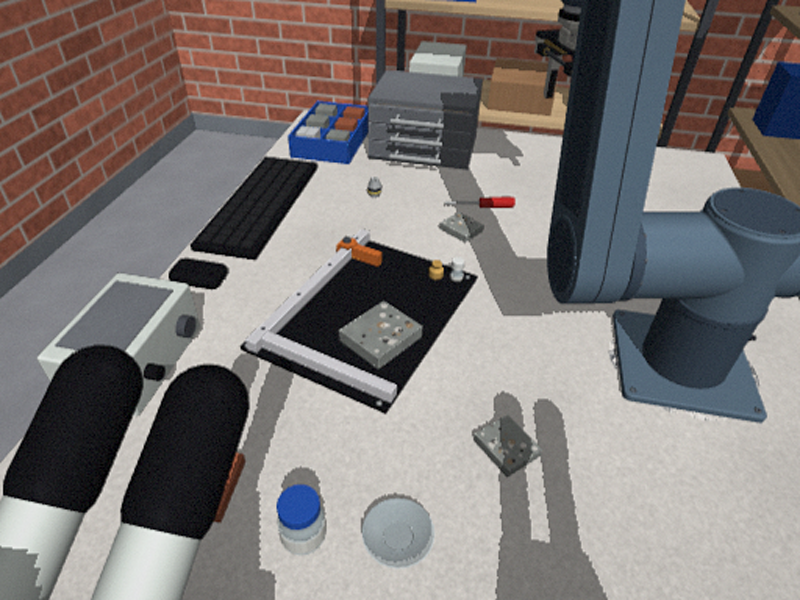

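The scene view shows the black stage at (282–542, 245–440), the largest slab on it at about (425, 290), the jaw at (365, 395), and the vial and weight at (298, 310) and (313, 326). Next I'll segment the plate and slab and cast the points.

```bash
cat > h.py <<'E'
import cv2,numpy as np
def ray(f,uv,z):
    T=np.array(f["world_from_camera"]);uv=np.atleast_2d(uv).astype(float)
    d=np.c_[(uv[:,0]-f["cx"])/f["fx"],-(uv[:,1]-f["cy"])/f["fy"],-np.ones(len(uv))]@T[:3,:3].T
    o=T[:3,3]; return o[:2]+d[:,:2]*((z-o[2])/d[:,2])[:,None]
E
python3 - <<'E'
from station import bot
from h import *
import pickle
F={n:bot.grab_frame(n) for n in("scene","side")}
pickle.dump(F,open("F.pkl","wb"))
out=[]
for n,(x0,y0,x1,y1) in {"scene":(170,145,360,290),"side":(150,140,315,270)}.items():
    im=F[n]["frame"][:,:,::-1]
    V=cv2.cvtColor(im,cv2.COLOR_BGR2HSV)
    roi=np.zeros(V.shape[:2],np.uint8); roi[y0:y1,x0:x1]=1
    blk=((V[...,2]<55)&(roi>0)).astype(np.uint8)
    k,l,s,c=cv2.connectedComponentsWithStats(blk)
    i=1+np.argmax(s[1:,4]); m=(l==i).astype(np.uint8)
    cs,_=cv2.findContours(m,cv2.RETR_CCOMP,cv2.CHAIN_APPROX_NONE)
    big=max(cs,key=cv2.contourArea)
    hull=cv2.convexHull(big)
    q=cv2.approxPolyDP(hull,4,True)[:,0]
    print(n,"hull",q.tolist(),ray(F[n],q,10).round().tolist())
    c=im[y0:y1,x0:x1].copy()
    c=cv2.resize(c,None,fx=4,fy=4,interpolation=cv2.INTER_CUBIC)
    for gx in range(x0-x0%20+20,x1,20): cv2.putText(c,str(gx),((gx-x0)*4,10),0,.35,(0,255,255));cv2.line(c,((gx-x0)*4,12),((gx-x0)*4,20),(0,255,255))
    for gy in range(y0-y0%20+20,y1,20): cv2.putText(c,str(gy),(0,(gy-y0)*4),0,.35,(0,255,255));cv2.line(c,(24,(gy-y0)*4),(32,(gy-y0)*4),(0,255,255))
    cv2.imwrite(f"pics/c_{n}.png",c)
E
```

```text
scene hull [[304, 199], [315, 223], [221, 260], [190, 221], [206, 197], [248, 182], [295, 191]] [[575.0, 115.0], [648.0, 84.0], [577.0, -168.0], [438.0, -163.0], [402.0, -86.0], [434.0, 35.0], [540.0, 115.0]]
side hull [[235, 155], [304, 177], [254, 252], [177, 213]] [[582.0, -199.0], [354.0, -136.0], [441.0, 179.0], [666.0, 95.0]]
```

View pics/c_scene.png

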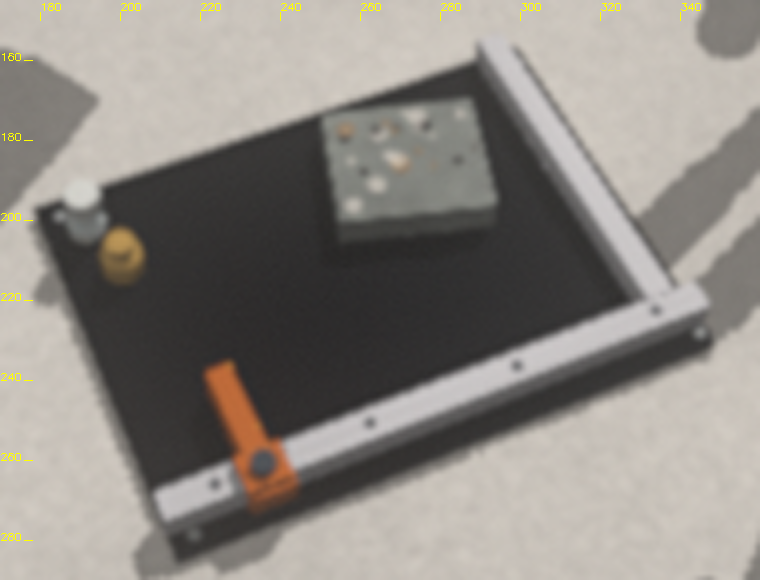

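View pics/c_side.png

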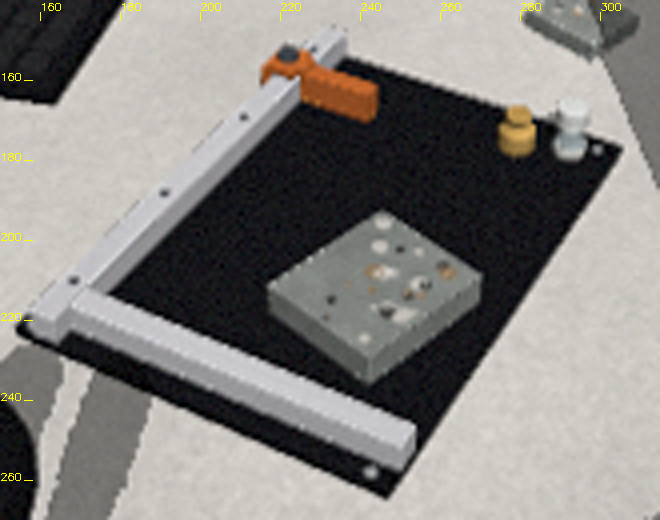

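```bash
cat > m.py <<'E'
from h import *
import pickle
from scipy.optimize import least_squares
F=pickle.load(open("F.pkl","rb"))
O={"scene":(170,145),"side":(150,140)}
def c(n,p,z): return ray(F[n],np.array(p)/4+O[n],z)
def rect(P,M):  # fit 2D rigid
    M=np.array(M,float)
    r=least_squares(lambda q:(M@np.array([[np.cos(q[2]),np.sin(q[2])],[-np.sin(q[2]),np.cos(q[2])]])+q[:2]-P).ravel(),[*P.mean(0),0])
    return r.x.round(3).tolist(), r.fun.reshape(-1,2).round(1).tolist()
st={"scene":[(35,208),(178,563),(712,343)],"side":[(622,150),(345,55),(18,325),(388,497)]}
md={"scene":[(-140,-185),(135,-185),(135,185)],"side":[(-140,-185),(135,-185),(135,185),(-140,185)]}
sl={"scene":[(321,115),(471,99),(497,205),(338,222)],"side":[(383,210),(481,275),(370,362),(267,287)]}
ms={"scene":[(-46,-52.5),(-46,52.5),(46,52.5),(46,-52.5)],"side":[(46,-52.5),(-46,-52.5),(-46,52.5),(46,52.5)]}
allP=[];
for n in O:
    P=c(n,st[n],10); print(n,"stage",rect(P,md[n])); 
    P=c(n,sl[n],35); print(n,"slab",rect(P,ms[n]))
    print(np.linalg.norm(np.diff(P,axis=0,append=P[:1]),axis=1).round(1))
print("rail corner",c("scene",[(636,297)],32),c("side",[(93,290)],32))
E
python3 m.py
```

```text
scene stage ([539.699, -5.261, -0.278], [[-0.9, -2.0], [-1.5, -0.5], [2.4, 2.5]])
scene slab ([496.306, 66.175, -0.557], [[-0.9, 0.4], [-0.3, -0.4], [0.4, -0.5], [0.9, 0.6]])
[105.3  91.4 106.2  90.6]
side stage ([524.765, 2.656, -0.314], [[-14.5, 4.7], [16.0, -8.5], [-1.0, -0.1], [-0.5, 3.9]])
side slab ([490.576, 70.581, -0.547], [[1.0, 0.6], [-1.5, 0.3], [0.5, -0.9], [0.0, -0.0]])
[ 90.1 105.   92.9 106.1]
rail corner [[670.05815521 107.66457827]] [[665.46509995 116.42543461]]
```

The slab sizes come out right (105×91 mm) in both views. The stage yaw is about -0.28. I'll move above the stage for a close wrist look.

Call:
{"api": "send_rows", "payload": {"series": [{"tx":0.024,"ty":0.05,"tz":0.012,"wz":-0.073},{"tx":0.024,"ty":0.05,"tz":0.012,"wz":-0.073},{"tx":0.024,"ty":0.05,"tz":0.012,"wz":-0.073},{"tx":0.024,"ty":0.05,"tz":0.012,"wz":-0.073},{"tx":0.024,"ty":0.05,"tz":0.012,"wz":-0.073},{"tx":0.024,"ty":0.05,"tz":0.012,"wz":-0.073},{"tx":0.024,"ty":0.05,"tz":0.012,"wz":-0.073},{"tx":0.024,"ty":0.05,"tz":0.012,"wz":-0.073},{"tx":0.024,"ty":0.05,"tz":0.012,"wz":-0.073},{"tx":0.024,"ty":0.05,"tz":0.012,"wz":-0.073},{},{}], "fingers": 54}}

```text
schema error: expected keys tx, ty, tz, wx, wy, wz
```

```bash
cat >> h.py <<'E'
from scipy.spatial.transform import Rotation as Ro
def wrist(bot):
    o=bot.observe(); f=bot.grab_frame("wrist")
    T=np.eye(4);T[:3,:3]=Ro.from_euler("xyz",o["orientation"]).as_matrix();T[:3,3]=o["position"]
    f["world_from_camera"]=T@np.array(f["T_tool_cam"]); return o,f
E
python3 - <<'E'
from station import bot
from h import *
import pickle
o,f=wrist(bot); pickle.dump((o,f),open("W1.pkl","wb"))
print({k:np.round(o[k],3).tolist() for k in("t","position","orientation","gripper_width","joint_positions","wrist_force")})
print(np.round(f["T_tool_cam"],3),[k for k in f],f["fx"])
c=cv2.resize(f["frame"][:,:,::-1],(768,576),interpolation=cv2.INTER_CUBIC)
cv2.imwrite("pics/w1.png",c)
E
```

```text
{'t': 0.2, 'position': [239.053, -494.969, 218.135], 'orientation': [-3.14, -0.0, 0.45], 'gripper_width': 93.014, 'joint_positions': [-1.324, 0.259, 1.536, -0.0, 1.348, -0.203], 'wrist_force': [-0.158, -0.103, -0.239]}
[[-0.00000e+00  9.68000e-01  2.50000e-01  7.02570e+01]
 [ 1.00000e+00  0.00000e+00  1.00000e-03 -5.20000e-02]
 [ 1.00000e-03  2.50000e-01 -9.68000e-01 -1.65684e+02]
 [ 0.00000e+00  0.00000e+00  0.00000e+00  1.00000e+00]] ['frame', 'fx', 'fy', 'cx', 'cy', 'T_tool_cam', 'world_from_camera'] 273.15573274373264
```

View pics/w1.png

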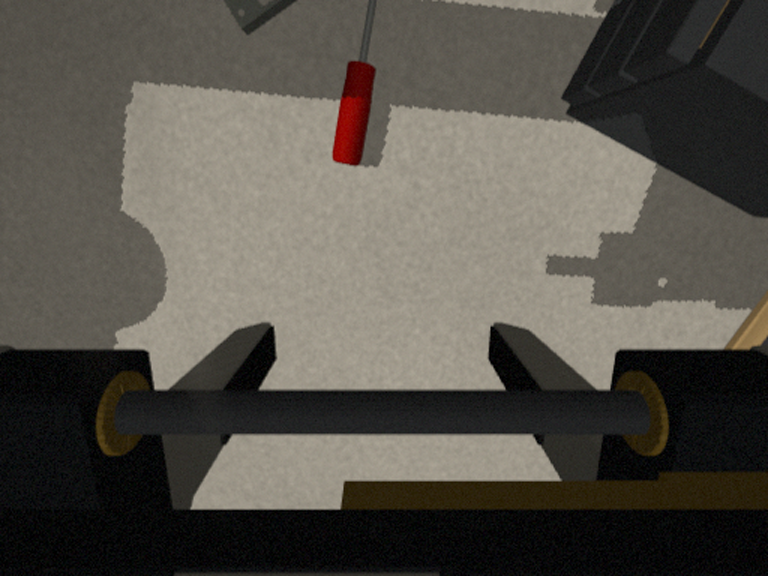

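Refused: every row needs all its keys, so the arm hasn't moved. The wrist view shows only the screwdriver. It also shows that the camera looks ahead along tool +x, so I'll hover short of the stage centre.

Call:
{"api": "send_rows", "payload": {"series": [{"tx":0.018,"ty":0.052,"tz":0.004,"wx":0,"wy":0,"wz":-0.073},{"tx":0.018,"ty":0.052,"tz":0.004,"wx":0,"wy":0,"wz":-0.073},{"tx":0.018,"ty":0.052,"tz":0.004,"wx":0,"wy":0,"wz":-0.073},{"tx":0.018,"ty":0.052,"tz":0.004,"wx":0,"wy":0,"wz":-0.073},{"tx":0.018,"ty":0.052,"tz":0.004,"wx":0,"wy":0,"wz":-0.073},{"tx":0.018,"ty":0.052,"tz":0.004,"wx":0,"wy":0,"wz":-0.073},{"tx":0.018,"ty":0.052,"tz":0.004,"wx":0,"wy":0,"wz":-0.073},{"tx":0.018,"ty":0.052,"tz":0.004,"wx":0,"wy":0,"wz":-0.073},{"tx":0.018,"ty":0.052,"tz":0.004,"wx":0,"wy":0,"wz":-0.073},{"tx":0.018,"ty":0.052,"tz":0.004,"wx":0,"wy":0,"wz":-0.073},{"tx":0,"ty":0,"tz":0,"wx":0,"wy":0,"wz":0},{"tx":0,"ty":0,"tz":0,"wx":0,"wy":0,"wz":0}], "fingers": 54}}

```text
t: 1.75
position: [420.6, 41.2, 258.8]
orientation: [-3.14, -0.005, -0.305]
wrist_force: [-0.2, 0.1, 0.5]
gripper_width: 50.4
```

```bash
cat > w.py <<'E'
import sys
from station import bot
from h import *
import pickle
n=sys.argv[1]
o,f=wrist(bot); pickle.dump((o,f),open(n+".pkl","wb"))
print({k:np.round(o[k],3).tolist() for k in("t","position","orientation","gripper_width","joint_positions","wrist_force")})
c=cv2.resize(f["frame"][:,:,::-1],(768,576),interpolation=cv2.INTER_CUBIC)
cv2.imwrite(f"pics/{n}.png",c)
E
python3 w.py W2
```

```text
{'t': 1.75, 'position': [420.618, 41.232, 258.817], 'orientation': [-3.14, -0.005, -0.305], 'gripper_width': 50.411, 'joint_positions': [-0.168, -0.008, 1.746, 0.001, 1.398, 1.708], 'wrist_force': [-0.161, 0.054, 0.544]}
```

View pics/W2.png

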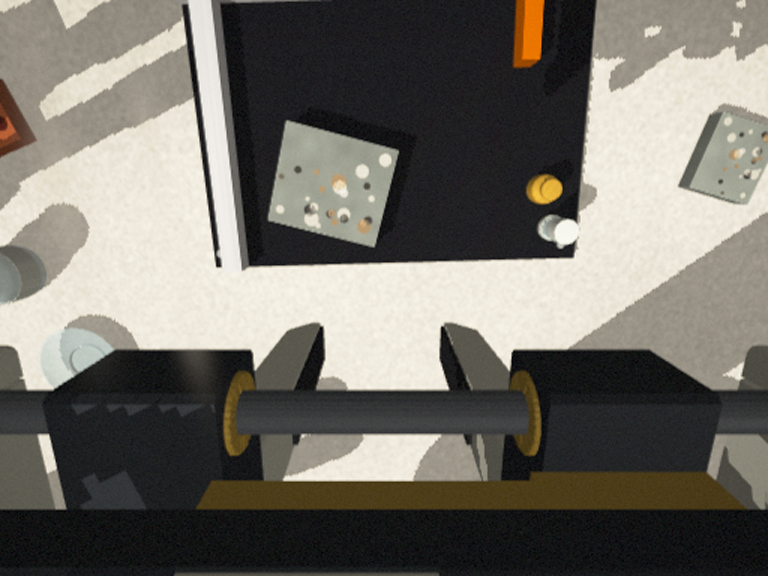

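```bash
cat > m2.py <<'E'
from h import *
import pickle
o,f=pickle.load(open("W2.pkl","rb"))
R=lambda p,z: ray(f,np.array(p,float)/1.5,z)
P=R([(574,257),(218,267),(597,0)],10); print(P.round(1)); d=P[0]-P[1]; print("width",np.linalg.norm(d),"yaw",np.arctan2(d[0],-d[1]))
e=P[2]-P[0];print("yaw right edge",np.arctan2(e[1],e[0]))
y=-np.arctan2(d[0],d[1]*-1)
d=-d; yaw=np.arctan2(-d[0],d[1])
c,s=np.cos(yaw),np.sin(yaw)
o0=(P[0]+P[1])/2+140*np.array([c,s]); print("stage",o0.round(1),yaw)
S=R([(289,121),(399,150),(375,247),(268,221)],35)
print("slab",S.mean(0).round(1),np.linalg.norm(np.diff(S,axis=0,append=S[:1]),axis=1).round(1))
d=S[0]+S[3]-S[1]-S[2]; print("slab yaw",np.arctan2(-d[0],d[1]))
v=np.r_[S,S.mean(0)[None]]-o0; print("slab in stage",np.c_[v@[c,s],v@[-s,c]].round(1))
E
python3 m2.py
```

```text
[[ 354.2 -143.2]
 [ 454.4  209.8]
 [ 576.9 -206.9]]
width 366.9647227738127 yaw -0.2765659982202058
yaw right edge -0.27861904306786667
stage [539.   -4.9] -0.2765659982202058
slab [494.9  66.8] [101.5  91.4 104.1  92. ]
slab yaw -0.5486230036829927
slab in stage [[  -4.2   92.7]
 [ -31.7   -4.9]
 [-119.8   19.8]
 [ -92.1  120.1]
 [ -62.    56.9]]
```

The wrist view agrees with the scene view: stage at (539, -5) with yaw -0.277, slab centre at stage (-62, 57). Next I'll lower the half-open fingers at the near edge of the slab, stage (-150, 57).

Call:
{"api": "send_rows", "payload": {"series": [{"tx":-0.003,"ty":0.0165,"tz":-0.048,"wx":0,"wy":0,"wz":0.014},{"tx":-0.003,"ty":0.0165,"tz":-0.048,"wx":0,"wy":0,"wz":0.014},{"tx":-0.004,"ty":0.0165,"tz":-0.048,"wx":0,"wy":0,"wz":0},{"tx":0,"ty":0,"tz":-0.048,"wx":0,"wy":0,"wz":0},{"tx":0,"ty":0,"tz":-0.047,"wx":0,"wy":0,"wz":0},{"tx":0,"ty":0,"tz":0,"wx":0,"wy":0,"wz":0}]}}

```text
t: 2.55
position: [411.0, 80.9, 15.5]
orientation: [-3.141, -0.011, -0.294]
wrist_force: [-0.0, 0.2, -0.3]
gripper_width: 50.3
```

Call:
{"api": "send_rows", "payload": {"series": [{"tx":0.002,"ty":0.009,"tz":0.004,"wx":0,"wy":0.01,"wz":0.017},{"tx":0.0096,"ty":-0.0027,"tz":0,"wx":0,"wy":0,"wz":0},{"tx":0.0096,"ty":-0.0027,"tz":0,"wx":0,"wy":0,"wz":0},{"tx":0.0096,"ty":-0.0027,"tz":0,"wx":0,"wy":0,"wz":0},{"tx":0.0096,"ty":-0.0027,"tz":0,"wx":0,"wy":0,"wz":0},{"tx":0.0096,"ty":-0.0027,"tz":0,"wx":0,"wy":0,"wz":0},{"tx":0.0096,"ty":-0.0027,"tz":0,"wx":0,"wy":0,"wz":0},{"tx":0.0096,"ty":-0.0027,"tz":0,"wx":0,"wy":0,"wz":0},{"tx":0.0096,"ty":-0.0027,"tz":0,"wx":0,"wy":0,"wz":0},{"tx":0.0096,"ty":-0.0027,"tz":0,"wx":0,"wy":0,"wz":0},{"tx":0.0096,"ty":-0.0027,"tz":0,"wx":0,"wy":0,"wz":0},{"tx":0.0096,"ty":-0.0027,"tz":0,"wx":0,"wy":0,"wz":0},{"tx":0,"ty":0,"tz":0,"wx":0,"wy":0,"wz":0}]}}

```text
t: 4.18
position: [527.3, 57.8, 25.0]
orientation: [3.14, -0.003, -0.277]
wrist_force: [-0.1, -0.5, 0.2]
gripper_width: 49.9
```

```bash
python3 w.py W3; python3 - <<'E'
from station import bot
import cv2
f=bot.grab_frame("side")["frame"][130:280,140:320,::-1]
w=cv2.imread("pics/W3.png"); cv2.imwrite("pics/p3.png",cv2.hconcat([cv2.resize(w[:350],(400,200),interpolation=cv2.INTER_AREA)[:, :],cv2.resize(f,(400,333))[:200]]) if 0 else cv2.vconcat([w[:380], cv2.resize(f[:, :],(768,640))[:220]]) if 0 else cv2.resize(f,(720,600),interpolation=cv2.INTER_CUBIC))
E
```

```text
{'t': 4.175, 'position': [527.292, 57.804, 24.97], 'orientation': [3.14, -0.003, -0.277], 'gripper_width': 49.924, 'joint_positions': [-0.1, 0.434, 1.818, -0.002, 0.887, 1.749], 'wrist_force': [-0.131, -0.501, 0.199]}
```

View pics/W3.png

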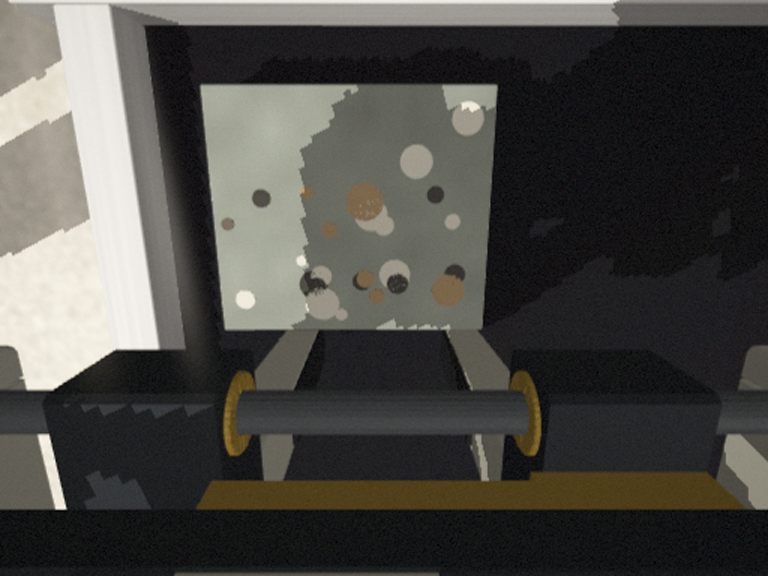

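The slab is squared to the stage, with its far edge straight at row 85 and the far rail at row 25. TCP is at stage x -28, so about 29 mm remain. I'll finish in small steps.

Call:
{"api": "send_rows", "payload": {"series": [{"tx":0.0077,"ty":-0.0022,"tz":-0.002,"wx":0,"wy":0,"wz":0},{"tx":0.0077,"ty":-0.0022,"tz":-0.002,"wx":0,"wy":0,"wz":0},{"tx":0.0058,"ty":-0.0016,"tz":-0.002,"wx":0,"wy":0,"wz":0},{"tx":0.0029,"ty":-0.0008,"tz":0,"wx":0,"wy":0,"wz":0},{"tx":0.0019,"ty":-0.0005,"tz":0,"wx":0,"wy":0,"wz":0},{"tx":0.0019,"ty":-0.0005,"tz":0,"wx":0,"wy":0,"wz":0}]}}

```text
t: 5.03
position: [552.3, 50.8, 18.1]
orientation: [3.14, 0.004, -0.276]
wrist_force: [-5.2, 2.2, 4.5]
gripper_width: 50.2
```

Call:
{"api": "send_rows", "payload": {"series": [{"tx":0.0019,"ty":-0.0005,"tz":0,"wx":0,"wy":0,"wz":0},{"tx":0.0019,"ty":-0.0005,"tz":0,"wx":0,"wy":0,"wz":0},{"tx":0.0019,"ty":-0.0005,"tz":0,"wx":0,"wy":0,"wz":0}]}}

```text
t: 5.4
position: [552.1, 50.9, 17.7]
orientation: [3.138, 0.016, -0.276]
wrist_force: [-9.0, 2.2, 7.7]
gripper_width: 50.3
```

The slab is blocked at the far rail and the force is rising. I'll back off, lift, turn 90° and go to the slab's right side.

Call:
{"api": "send_rows", "payload": {"series": [{"tx":-0.0192,"ty":0.0055,"tz":0,"wx":0,"wy":-0.01,"wz":0},{"tx":0,"ty":0,"tz":0.04,"wx":0,"wy":0,"wz":0},{"tx":0,"ty":0,"tz":0.04,"wx":0,"wy":0,"wz":0.05},{"tx":0.0052,"ty":-0.0082,"tz":0,"wx":0,"wy":0,"wz":0.16},{"tx":0.0052,"ty":-0.0082,"tz":0,"wx":0,"wy":0,"wz":0.16},{"tx":0.0052,"ty":-0.0082,"tz":0,"wx":0,"wy":0,"wz":0.16},{"tx":0.0052,"ty":-0.0082,"tz":0,"wx":0,"wy":0,"wz":0.16},{"tx":0.0052,"ty":-0.0082,"tz":0,"wx":0,"wy":0,"wz":0.16},{"tx":0.0052,"ty":-0.0082,"tz":0,"wx":0,"wy":0,"wz":0.16},{"tx":0.0052,"ty":-0.0082,"tz":0,"wx":0,"wy":0,"wz":0.16},{"tx":0.0052,"ty":-0.0082,"tz":0,"wx":0,"wy":0,"wz":0.16},{"tx":0.0052,"ty":-0.0082,"tz":0,"wx":0,"wy":0,"wz":0.16},{"tx":0.0052,"ty":-0.0082,"tz":0,"wx":0,"wy":0,"wz":0.08},{"tx":0,"ty":0,"tz":0,"wx":0,"wy":0,"wz":0}], "fingers": 38}}

```text
t: 7.15
position: [610.0, -36.3, 106.3]
orientation: [3.108, -0.024, 1.344]
wrist_force: [-0.2, 0.1, 0.1]
gripper_width: 35.2
```

```bash
python3 w.py W4
```

```text
{'t': 7.15, 'position': [610.042, -36.345, 106.317], 'orientation': [3.108, -0.024, 1.344], 'gripper_width': 35.24, 'joint_positions': [-0.257, 0.436, 1.567, 0.028, 1.106, -0.042], 'wrist_force': [-0.179, 0.133, 0.073]}
```

View pics/W4.png

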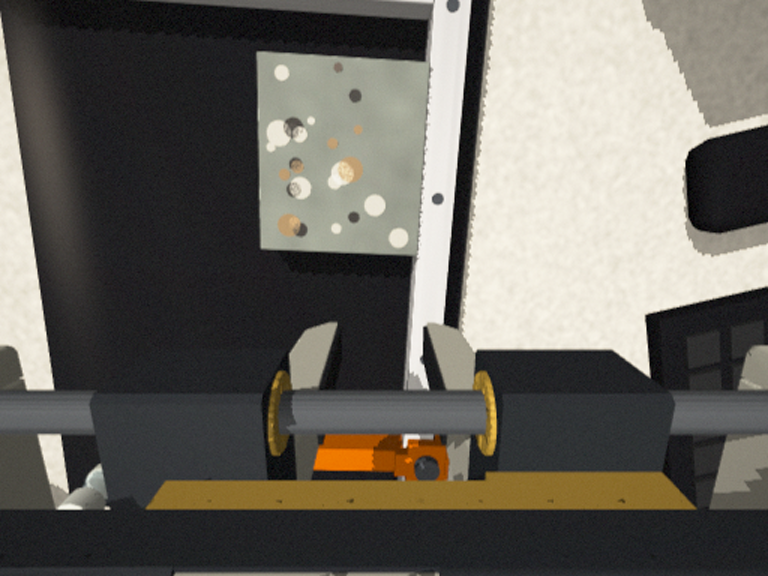

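```bash
cat > m4.py <<'E'
from h import *
import pickle,sys
o,f=pickle.load(open(sys.argv[1]+".pkl","rb"))
p=np.array(eval(sys.argv[2]),float)
S=ray(f,p/1.5,35); yaw=-.277;c,s=np.cos(yaw),np.sin(yaw); v=S-[539,-5]
print(np.c_[v@[c,s],v@[-s,c]].round(1))
R=Ro.from_euler("xyz",o["orientation"]); print((Ro.from_euler("xyz",[np.pi,0,1.294])*R.inv()).as_rotvec().round(3))
E
python3 m4.py W4 "[(261,249),(415,254),(257,52),(426,62)]"
```

```text
[[  8.5  17.6]
 [ 98.4  18.6]
 [  8.3 121.6]
 [ 97.4 122. ]]
[-0.015  0.038 -0.049]
```

The slab is flush with the far rail (stage x 8.4 to 98), and its right edge is at y = 18. I'll centre on x = 48, level the tool and descend at y = -6.

Call:
{"api": "send_rows", "payload": {"series": [{"tx":-0.0132,"ty":0.0062,"tz":0,"wx":-0.015,"wy":0.038,"wz":-0.049},{"tx":-0.0132,"ty":0.0062,"tz":0,"wx":0,"wy":0,"wz":0},{"tx":0,"ty":0,"tz":-0.044,"wx":0,"wy":0,"wz":0},{"tx":0,"ty":0,"tz":-0.042,"wx":0,"wy":0,"wz":0},{"tx":0,"ty":0,"tz":0,"wx":0,"wy":0,"wz":0}]}}

```text
t: 7.82
position: [582.8, -21.6, 20.5]
orientation: [3.134, -0.002, 1.291]
wrist_force: [-0.7, -0.5, 1.2]
gripper_width: 35.6
```

Call:
{"api": "send_rows", "payload": {"series": [{"tx":0.0022,"ty":0.0077,"tz":0,"wx":0,"wy":0,"wz":0},{"tx":0.0016,"ty":0.0058,"tz":0,"wx":0,"wy":0,"wz":0},{"tx":0.0016,"ty":0.0058,"tz":0,"wx":0,"wy":0,"wz":0},{"tx":0.0016,"ty":0.0058,"tz":0,"wx":0,"wy":0,"wz":0},{"tx":0.0016,"ty":0.0058,"tz":0,"wx":0,"wy":0,"wz":0},{"tx":0.0014,"ty":0.0048,"tz":0,"wx":0,"wy":0,"wz":0},{"tx":0.0008,"ty":0.0029,"tz":0,"wx":0,"wy":0,"wz":0}]}}

```text
t: 8.7
position: [596.0, 16.5, 25.7]
orientation: [3.127, 0.003, 1.294]
wrist_force: [-4.2, -17.2, 1.3]
gripper_width: 35.1
```

The force rose to 17 N at y = 36.3, where contact with the left rail was expected. I'll press slightly more, then back off and lift.

Call:
{"api": "send_rows", "payload": {"series": [{"tx":0.0008,"ty":0.0029,"tz":-0.003,"wx":0,"wy":0,"wz":0},{"tx":0.0008,"ty":0.0029,"tz":-0.002,"wx":0,"wy":0,"wz":0}]}}

```text
t: 8.95
position: [597.4, 15.9, 23.4]
orientation: [3.125, 0.014, 1.295]
wrist_force: [-7.4, -13.3, 11.0]
gripper_width: 34.8
```

Call:
{"api": "send_rows", "payload": {"series": [{"tx":-0.0055,"ty":-0.0192,"tz":0,"wx":0,"wy":0,"wz":0},{"tx":-0.003,"ty":-0.01,"tz":0.03,"wx":0,"wy":0,"wz":0},{"tx":-0.011,"ty":-0.038,"tz":0.04,"wx":0,"wy":0,"wz":0},{"tx":0,"ty":0,"tz":0,"wx":0,"wy":0,"wz":0}]}}

```text
t: 9.45
position: [578.7, -53.4, 95.6]
orientation: [3.122, 0.011, 1.295]
wrist_force: [0.0, 1.0, -0.5]
gripper_width: 35.2
```

```bash
python3 w.py W5
```

```text
{'t': 9.45, 'position': [578.66, -53.415, 95.565], 'orientation': [3.122, 0.011, 1.295], 'gripper_width': 35.227, 'joint_positions': [-0.277, 0.411, 1.637, -0.013, 1.074, 0.005], 'wrist_force': [0.003, 0.97, -0.494]}
```

View pics/W5.png

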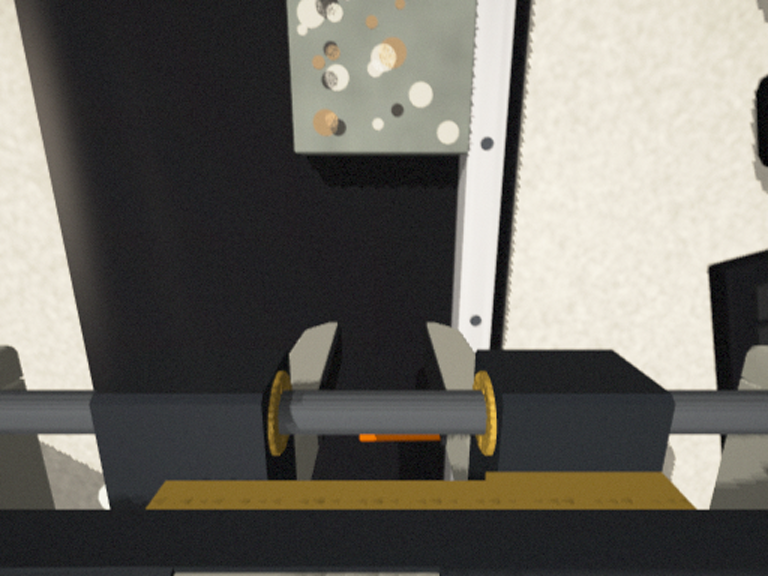

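```bash
python3 m4.py W5 "[(295,153),(467,153)]"; python3 - <<'E'
import pickle
from h import *
yaw=-.277;c,s=np.cos(yaw),np.sin(yaw)
o,f=pickle.load(open("W2.pkl","rb"));F=pickle.load(open("F.pkl","rb"))["scene"]
P=np.r_[ray(F,np.array([(205,375),(232,362)])/4+[170,145],37.5),ray(f,np.array([(520,54),(545,54)])/1.5,37.5)]
v=P-[539,-5];print("jaw end",np.c_[v@[c,s],v@[-s,c]].round(1))
v=np.array(o["position"][:2])
t=np.array([539,-5])+62*np.array([c,s])-168*np.array([-s,c]);print("target",t.round(1))
# vial / weight rough in W2
v=np.r_[ray(f,np.array([(545,188)])/1.5,35),ray(f,np.array([(562,232)])/1.5,45)]-[539,-5];print("weight,vial",np.c_[v@[c,s],v@[-s,c]].round(1))
E
```

```text
[[ 7.9 46.2]
 [98.2 46.3]]
[ 0.016  0.015 -0.001]
jaw end [[  41.9 -129. ]
 [  40.  -110.5]
 [  43.2 -109.4]
 [  42.5 -130.7]]
target [ 552.7 -183.6]
weight,vial [[ -69.2 -139.3]
 [-109.1 -154. ]]
```

The slab's right edge is square at y ≈ 46 (45 expected). The jaw's rear face is near y = -128. Now I'll shut the fingers and go behind the jaw.

Call:
{"api": "send_rows", "payload": {"series": [{"tx":-0.0056,"ty":-0.0295,"tz":0,"wx":0.016,"wy":0.015,"wz":0},{"tx":-0.0056,"ty":-0.0295,"tz":0,"wx":0,"wy":0,"wz":0},{"tx":-0.0056,"ty":-0.0295,"tz":0,"wx":0,"wy":0,"wz":0},{"tx":-0.0056,"ty":-0.0295,"tz":0,"wx":0,"wy":0,"wz":0},{"tx":0,"ty":0,"tz":0,"wx":0,"wy":0,"wz":0}], "fingers": 0}}

```text
t: 10.12
position: [552.5, -166.1, 86.5]
orientation: [-3.129, -0.008, 1.299]
wrist_force: [-0.6, 0.7, 0.0]
gripper_width: 0.8
```

Call:
{"api": "send_rows", "payload": {"series": [{"tx":0.003,"ty":-0.006,"tz":0,"wx":-0.01,"wy":0,"wz":0},{"tx":0,"ty":0,"tz":-0.032,"wx":0,"wy":0,"wz":0},{"tx":0,"ty":0,"tz":-0.032,"wx":0,"wy":0,"wz":0},{"tx":0,"ty":0,"tz":0,"wx":0,"wy":0,"wz":0}]}}

```text
t: 10.62
position: [556.7, -167.3, 19.3]
orientation: [-3.13, 0.001, 1.302]
wrist_force: [0.0, 0.4, 0.2]
gripper_width: 0.3
```

Call:
{"api": "send_rows", "payload": {"series": [{"tx":0.0033,"ty":0.0115,"tz":-0.0004,"wx":0,"wy":0,"wz":0},{"tx":0.0033,"ty":0.0115,"tz":-0.0004,"wx":0,"wy":0,"wz":0},{"tx":0.0033,"ty":0.0115,"tz":-0.0004,"wx":0,"wy":0,"wz":0},{"tx":0.0033,"ty":0.0115,"tz":-0.0004,"wx":0,"wy":0,"wz":0},{"tx":0.0033,"ty":0.0115,"tz":-0.0004,"wx":0,"wy":0,"wz":0},{"tx":0.0033,"ty":0.0115,"tz":-0.0004,"wx":0,"wy":0,"wz":0},{"tx":0.0033,"ty":0.0115,"tz":-0.0004,"wx":0,"wy":0,"wz":0},{"tx":0.0033,"ty":0.0115,"tz":-0.0004,"wx":0,"wy":0,"wz":0},{"tx":0.0033,"ty":0.0115,"tz":-0.0004,"wx":0,"wy":0,"wz":0},{"tx":0.0033,"ty":0.0115,"tz":-0.0004,"wx":0,"wy":0,"wz":0}]}}

```text
t: 11.88
position: [593.9, -44.9, 19.4]
orientation: [-3.136, 0.003, 1.304]
wrist_force: [-1.3, -3.2, 1.8]
gripper_width: 0.4
```

Call:
{"api": "send_rows", "payload": {"series": [{"tx":0.0026,"ty":0.0096,"tz":0,"wx":0,"wy":0,"wz":0},{"tx":0.0026,"ty":0.0096,"tz":0,"wx":0,"wy":0,"wz":0},{"tx":0.0026,"ty":0.0096,"tz":0,"wx":0,"wy":0,"wz":0},{"tx":0.0012,"ty":0.0048,"tz":0,"wx":0,"wy":0,"wz":0},{"tx":0.0008,"ty":0.0029,"tz":0,"wx":0,"wy":0,"wz":0},{"tx":0.0005,"ty":0.0019,"tz":0,"wx":0,"wy":0,"wz":0},{"tx":0.0005,"ty":0.0019,"tz":0,"wx":0,"wy":0,"wz":0}]}}

```text
t: 12.75
position: [605.8, -3.2, 19.5]
orientation: [-3.137, 0.006, 1.305]
wrist_force: [-3.4, -12.4, 2.7]
gripper_width: 0.1
```

Call:
{"api": "send_rows", "payload": {"series": [{"tx":0.0008,"ty":0.0029,"tz":0,"wx":0,"wy":0,"wz":0},{"tx":0.0008,"ty":0.0029,"tz":0,"wx":0,"wy":0,"wz":0},{"tx":0.0008,"ty":0.0029,"tz":0,"wx":0,"wy":0,"wz":0}]}}

```text
t: 13.12
position: [605.7, -3.3, 19.6]
orientation: [-3.134, 0.019, 1.305]
wrist_force: [-3.8, -11.9, 3.4]
gripper_width: 0.8
```

It's blocked and held. I'll retreat and check with the side and scene cameras.

Call:
{"api": "send_rows", "payload": {"series": [{"tx":-0.0055,"ty":-0.0192,"tz":0,"wx":0,"wy":0,"wz":0},{"tx":-0.0055,"ty":-0.0192,"tz":0.02,"wx":0,"wy":-0.015,"wz":0},{"tx":-0.0055,"ty":-0.0192,"tz":0.05,"wx":0,"wy":0,"wz":0},{"tx":-0.0055,"ty":-0.0192,"tz":0.05,"wx":0,"wy":0,"wz":0},{"tx":-0.0055,"ty":-0.0192,"tz":0.05,"wx":0,"wy":0,"wz":0},{"tx":0,"ty":0,"tz":0,"wx":0,"wy":0,"wz":0}]}}

```text
t: 13.88
position: [574.5, -103.4, 192.4]
orientation: [3.137, 0.01, 1.303]
wrist_force: [0.4, 0.6, -0.1]
gripper_width: 0.6
```

```bash
python3 w.py W6; python3 - <<'E'
from station import bot
import cv2
f=bot.grab_frame("side")["frame"][140:270,150:315,::-1]
a=cv2.resize(f,(660,520),interpolation=cv2.INTER_CUBIC)[:,:480]
w=cv2.imread("pics/W6.png")
w=cv2.resize(w[:360,200:540],(300,318)); b=cv2.copyMakeBorder(w,0,520-318,0,0,cv2.BORDER_CONSTANT)
cv2.imwrite("pics/f.png",cv2.hconcat([a,b]))
E
```

```text
{'t': 13.875, 'position': [574.459, -103.448, 192.412], 'orientation': [3.137, 0.01, 1.303], 'gripper_width': 0.631, 'joint_positions': [-0.363, 0.335, 1.495, -0.01, 1.307, -0.092], 'wrist_force': [0.428, 0.585, -0.088]}
```

View pics/f.png

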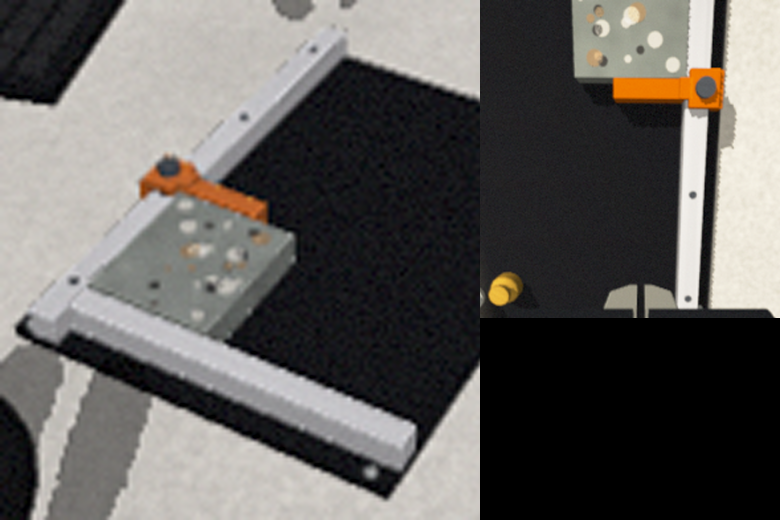

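Jaw against slab and slab against the far rail both look flush. The left-rail contact isn't visible here, so I'll take one look from above.

Call:
{"api": "send_rows", "payload": {"series": [{"tx":0.0079,"ty":0.0276,"tz":0,"wx":0,"wy":0,"wz":0},{"tx":0.0079,"ty":0.0276,"tz":0,"wx":0,"wy":0,"wz":0},{"tx":0.0079,"ty":0.0276,"tz":0,"wx":0,"wy":0,"wz":0},{"tx":0.0079,"ty":0.0276,"tz":0,"wx":0,"wy":0,"wz":0},{"tx":0,"ty":0,"tz":0,"wx":0,"wy":0,"wz":0}]}}

```text
t: 14.6
position: [598.2, 15.4, 175.7]
orientation: [-3.117, 0.007, 1.305]
wrist_force: [0.7, -0.1, 0.7]
gripper_width: 0.8
```

```bash
python3 w.py W7; python3 -c "
import cv2
w=cv2.imread('pics/W7.png');cv2.imwrite('pics/W7c.png',cv2.resize(w[60:360,180:580],(800,600),interpolation=cv2.INTER_CUBIC))"
```

```text
{'t': 14.6, 'position': [598.173, 15.424, 175.654], 'orientation': [-3.117, 0.007, 1.305], 'gripper_width': 0.774, 'joint_positions': [-0.158, 0.391, 1.454, -0.004, 1.322, 0.11], 'wrist_force': [0.727, -0.142, 0.656]}
```

View pics/W7c.png

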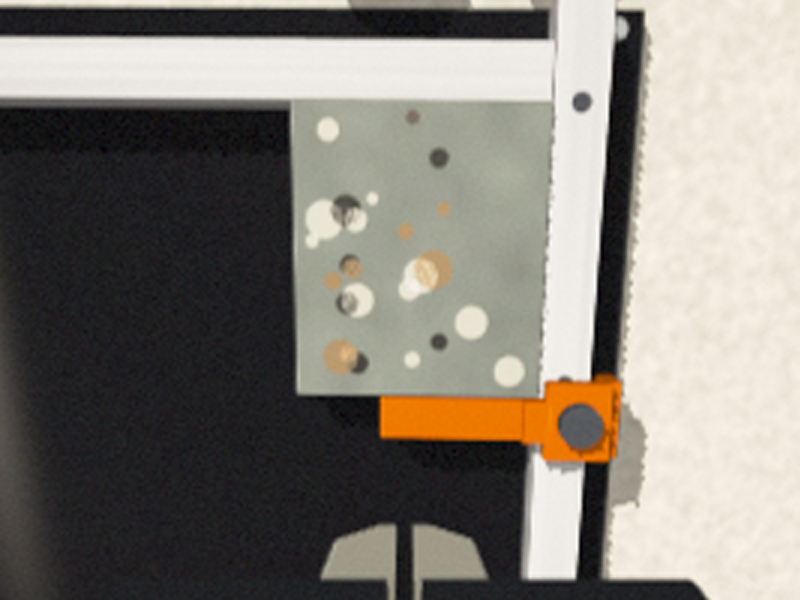

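The slab lies flush against both rails, with no dark gap at the left rail (row 100) or the far rail (column 545). The jaw lies along its free side. The robot is clear, so I'm handing in.

```bash
python3 -c "
from station import bot
print(bot.hand_in())"
```

```text
the job is handed in; nothing more can be done
None
```

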